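# Unlock the service box and hold its dead-man button

## Robot

A 7-joint arm with a two-finger parallel gripper is mounted at the origin on a cart in front of the work surface, level with it; the furniture and walls round the work are solid. World frame = base frame: x ahead of the robot, y to its left, z up, the work surface at z = 0. Lengths are in m, angles in rad, forces in N, time in s.
With the tool pointing down it reaches from about 0.4 to 0.875 m from the base axis. Payload 19.3 kg.
Tool frame: the origin (TCP) lies where the fingers leave the gripper's body, on its centre line; the fingertips stand 73 mm ahead of it and the grasp point (between the pads) lies 54 mm ahead of it; y points along the fingers, x is the direction in which the jaws open and shut, and the axes are right-handed (so a half turn about y gives the same grasp; the last joint's range is limited). The gripper opens to 85 mm and grips with 20 to 120 N. Pads are 22 mm wide; open, the fingers measure 114 mm over their backs; the gripper's body (76 mm by 85 mm) begins 54 mm behind the grasp point. The pads swing forward as they close: fully open they stand 13 mm farther back than shut.
Start: joints at [-1.288, 0.521, -0.036, 1.599, 0.021, 1.021, -0.113], TCP at [0.216, 0.586, 0.304] pointing down, gripper open.
Joint ranges: [-2.91, 2.91], [-0.3, 2.13], [-1.5, 1.42], [0.17, 2.43], [-1.26, 4.41], [0.16, 1.93], [-2.52, 2.52]. Speed limits (rad/s): [1.89, 1.89, 2.39, 2.39, 3.01, 3.01, 3.01].

## Interface

Orientations are given as [roll, pitch, yaw] about the fixed x, y, z axes, in that order (R = Rz(yaw) Ry(pitch) Rx(roll)).
In Python, from rig import robot, fingers, status, optics gives the robot as it stands. Calls block until the motion is done:
- robot.goto(position, orientation): joint-space move of the TCP to a pose.
- robot.line_to(position, orientation=None, speed=0.15): straight line of the TCP; orientation=None keeps the orientation; speed is the mean speed in m/s.
- robot.set_joints(angles): joint-space move.
- fingers.set_gripper(opening, f_grip=None): opening from 0.0 (shut) to 1.0 (fully open); f_grip is the grip in N (None keeps the last); returns when the fingers have stopped.
- robot.wait(seconds).
- robot.inverse_kinematics(position, orientation): joint angles nearest the present ones, or None.
- status.sense(): the state.
- optics.get_image(name): name is "scene" or "top" or "wrist"; returns a dict with "frame" (384x512x3 uint8, red, green, blue), "mtx" (3x3 intrinsics, pixels), "R" (3x3) and "t" (3): a world point X has camera coordinates R X + t; the wrist camera has in their place "tool_from_camera" (4x4, takes a point from camera to tool coordinates, whose origin is the TCP and whose axes are the tool frame's). Camera axes: x right, y down, z forward; pixel columns grow to the right and rows downward; lengths in m; the calibration is good to about 2 mm. The wrist camera is an equidistant fisheye: a pixel r from the principal point sees the ray r / f radians off the axis. A picture is of the moment at which its call begins: read the wrist's pose just before it. There is no depth.
A pose or a line that the arm cannot do raises robot.MotionError and nothing moves.
- robot.sign_off(): hands the job in, once; it reports no verdict.
The state is a dict: "clock": time; "joint_pos": joint angles; "qd": joint speeds; "effort": joint torques, N m; "position": TCP position; "tcp_rot": TCP orientation; "contact_force": force on the tool from outside, world axes, zero at the start; "moment": the same for the moment, N m; "width": opening from 0.0 (shut) to 1.0 (fully open).
Only numpy, scipy, OpenCV 4.12 (cv2) and the standard library are available. Lean on these libraries where they do the work, as an engineer would, in place of code of your own. Each camera call takes 0.05 s, during which the arm holds its last target.

## Task

Put the centrifuge's service box into service mode: take the blue flat-bladed service key from its grey holder, set its blade in the slotted steel lock screw on the box and turn the screw clockwise all the way to its stop (slot from the red marks to the green ones). Then, with the key still in hand, press the recessed red dead-man button inside the yellow collar with the key's blade to about half of its travel, never through to the bottom, and finish while still holding it there. Work the screw and the button only with the key, do not press the button before the screw is unlocked, and leave the other things on the bench where they are.

Things in the scene. Friction and masses are not known exactly. Their poses are not given: they have to be found in the camera images.
- service_box: Fixed grey and white control box, 110 x 160 x 56 mm (x, y, z), origin at the centre of its underside. Its top is 56 mm above the bench. Lock screw at (0, 42) mm and dead-man button at (0, -40) mm in its own x, y axes. The box keeps still; its place and yaw vary.
- slot (a point): Centre of the lock screw's steel head (29 mm across), at the level of its top face, 66 mm above the bench. Turns with the screw: its x axis lies along the slot. The slot runs right across the head, open at both ends, 7 mm wide with a 2 mm bevelled mouth, 7 mm deep (floor 59 mm above the bench). The key's blade has about 0.15 rad of play in it.
- lock_screw (a joint): Angle of the lock screw, rad: 0 locked (slot on the red marks), 1.2 at the stop, unlocked (slot on the green marks); grows clockwise seen from above; starts at 0 to 0.25. Stiff with friction of about 0.08 N m; stays where it is left.
- button_top (a point): Centre of the top of the red dead-man button (cap 27 mm across); moves with it. Released, it stands 74 mm above the bench, 4 mm below the rim of the yellow collar round it (30 mm inside, 41 mm outside, rim 78 mm above the bench).
- button (a joint): Travel of the dead-man button, m: 0 released, 0.016 at the bottom, half travel 0.008. Spring: 3 N to start it, 7 N at half travel, 11 N at the bottom (0.5 N per mm). Springs back when let go.
- key_holder: Fixed grey holder, foot 72 x 64 x 6 mm, block 58 x 50 mm, 52 mm high, origin at the centre of its underside; a 24 x 16 mm slot through its top, long side along its x, takes the key's blade and shank. Place and yaw vary.
- key: Loose service key, 70 g (varies), standing upright in the holder. Origin at the centre of the blade's lower end, z up along the key. Blade 18 mm wide along x, 4 mm thick along y, from z 0 to 14 mm; round shank 11 mm across up to z 42 mm; black shoulder 34 x 14 mm from z 42 to 49 mm, which rests on the holder's top; blue flat handle 32 mm wide (x), 14 mm thick (y), up to z 99 mm. In the holder its origin is 10 mm above the bench.
- capillary_box: Bystander: white and green cardboard box, 30 x 84 x 22 mm, origin under its centre.
- petri_0: Bystander: lower petri dish of a stack of two, 62 mm across, 16 mm high, origin under its centre.
- petri_1: Bystander: upper petri dish of the stack, 62 mm across, 16 mm high, origin under its centre.
- white_marker: Bystander: white marker pen with a red cap lying on the bench near the robot, 127 mm long, 12 mm thick, origin under its centre.
Not all that is in view belongs to the job. What is meant by the key is not orange, and is the larger of those in its own colour.

How it is judged:
On the way, in this order (a step that is already met when the one before it is completed fails the run):
1. the lock screw is turned clockwise to its stop (value of joint lock_screw above 1.05 rad), for 0.2 s.
2. the key holds the button at about half travel (value of joint button between 0.005 and 0.011 m and contact force between key and button above 3 N), for 0.5 s.
At the end, for the whole second after the job is handed in: The lock screw is within 0.15 rad of its stop, and the gripper, still holding the key within 0.5 rad of upright, keeps the button pressed 5 to 11 mm with the key's blade (more than 3 N between key and button) through the last second (all of step 2 and value of joint lock_screw above 1.05 rad and contact force between the fingers and key above 3 N and angle between key's own z axis and vertical below 0.5 rad); the arm keeps its last pose, push and grip.
It fails at once if the button is pushed through to the bottom (beyond 14 mm) (value of joint button above 0.014 m).
It fails at once if the button is pressed before the screw is unlocked (value of joint button above 0.003 m and value of joint lock_screw below 1 rad).
It fails at once if the arm or gripper itself touches the screw or the button (contact force between any of the arm, the fingers and lock_screw above 1 N or contact force between any of the arm, the fingers and button above 1 N).
It fails at once if a bystander is moved more than 30 mm (distance of any of capillary_box, petri_0, petri_1, white_marker from where it was at the start of the episode above 0.03 m).
It also fails if it takes over 51 s, if anything falls off the work surface, if the arm or the gripper's body presses on something with over 40 N, if the wrist force passes 120 N, or if a joint passes its speed limit or range.

## Working session

There is one attempt and no reset: what is moved stays moved. The work goes in short steps, each a Python script; the robot and the scene stay as the last script left them, time stands still between calls to the robot, and variables do not carry over. Pictures are saved under pics/ and viewed, and the job is handed in when it is done.

```bash
ls; mkdir -p pics; python3 - <<'E'
from rig import robot, fingers, status, optics
import cv2
s=status.sense();print(s)
for n in ("scene","top","wrist"):
    d=optics.get_image(n); cv2.imwrite(f"pics/{n}0.png",d["frame"][:,:,::-1])
    print(n,{k:v for k,v in d.items() if k!="frame"})
E
```

```text
pics
{'clock': 0.0, 'joint_pos': array([-1.28820122,  0.52204094, -0.03631323,  1.59996635,  0.02119365,
        1.02109633, -0.11282425]), 'qd': array([ 6.76667829e-04, -6.92515556e-05, -8.15294915e-04, -2.35594579e-04,
        1.15709516e-03, -3.71228631e-04,  6.01403663e-04]), 'effort': array([ 1.69675608e-03, -9.27095819e+01,  1.98134176e+00, -3.69933379e+01,
        1.80371047e-02,  8.13632912e-03, -3.77729089e-05]), 'position': array([0.21590301, 0.58627123, 0.30332398]), 'tcp_rot': array([-1.57087728e+00,  1.12331995e-03,  1.21795059e+00]), 'contact_force': array([ 0.08682782,  0.44580092, -0.62305304]), 'moment': array([ 0.01277779, -0.01784919, -0.01807506]), 'width': 1.0003600735167386}
scene {'mtx': array([[367.0761985 ,   0.        , 253.09941566],
       [  0.        , 367.0761985 , 191.82814013],
       [  0.        ,   0.        ,   1.        ]]), 'R': array([[ 0.7636527 , -0.64538923,  0.01752961],
       [-0.32286077, -0.40525388, -0.8552954 ],
       [ 0.55910238,  0.64748902, -0.51784408]]), 't': array([-0.41273931,  0.21203108,  0.65002991])}
top {'mtx': array([[3
[... 216 characters left out ...]
  [-9.96484683e-01,  2.29130876e-03, -8.37438198e-02],
       [ 8.37716198e-02,  3.64433271e-02, -9.95818357e-01]]), 't': array([-0.02172985,  0.51601277,  0.97618209])}
wrist {'mtx': array([[297.31863964,   0.        , 256.17864255],
       [  0.        , 297.31863964, 193.30711588],
       [  0.        ,   0.        ,   1.        ]]), 'tool_from_camera': array([[ 9.99999315e-01, -3.60773336e-04, -1.11388917e-03,
        -3.68397527e-04],
       [ 9.67088894e-04, -2.81788471e-01,  9.59476067e-01,
        -6.93001151e-02],
       [-6.60034507e-04, -9.59476486e-01, -2.81787929e-01,
         7.19706793e-02],
       [ 0.00000000e+00,  0.00000000e+00,  0.00000000e+00,
         1.00000000e+00]])}
```

View pics/scene0.png

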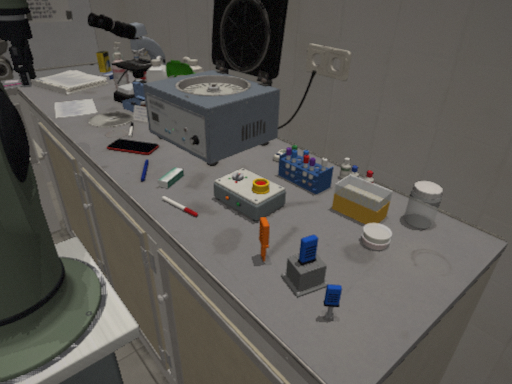

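View pics/top0.png

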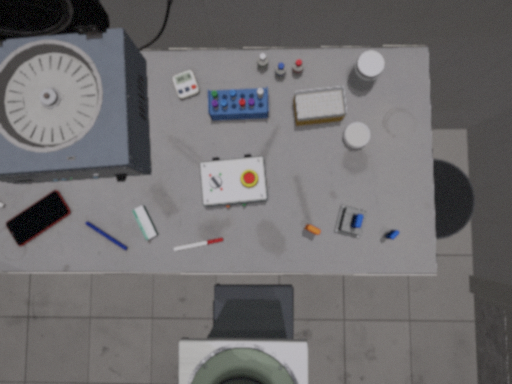

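View pics/wrist0.png

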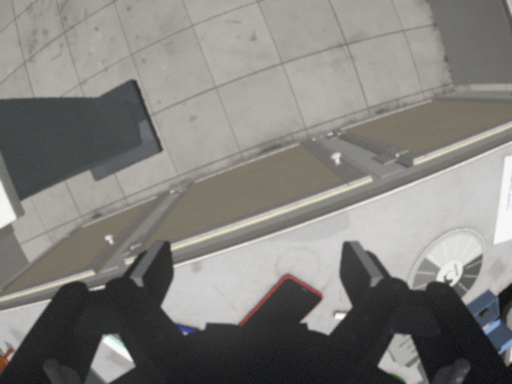

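The scene view shows the blue key in the grey holder at about (308,250), and a smaller blue decoy at (332,295). The orange decoy is at (265,235), the box at (250,190). In the top view the holder is at (350,220), the screw at (216,182) and the button at (249,179). I'll zoom in on these.

```bash
python3 - <<'E'
import cv2
t=cv2.imread("pics/top0.png"); s=cv2.imread("pics/scene0.png")
a=cv2.resize(t[145:245,190:290],(600,600),interpolation=cv2.INTER_CUBIC); cv2.imwrite("pics/topbox.png",a)
a=cv2.resize(t[190:260,290:420],None,fx=6,fy=6,interpolation=cv2.INTER_CUBIC); cv2.imwrite("pics/topkey.png",a)
a=cv2.resize(s[160:320,205:365],(800,800)[:2],interpolation=cv2.INTER_CUBIC)[:600]; cv2.imwrite("pics/scz.png",a)
E
```

```text
(no output)
```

View pics/topbox.png

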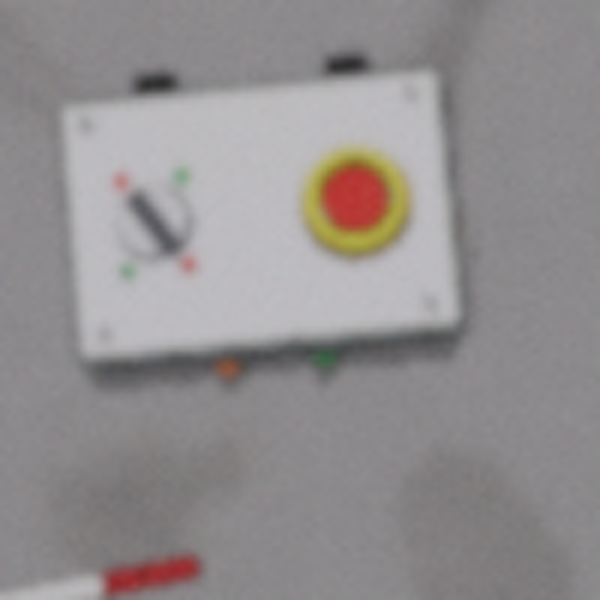

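View pics/topkey.png

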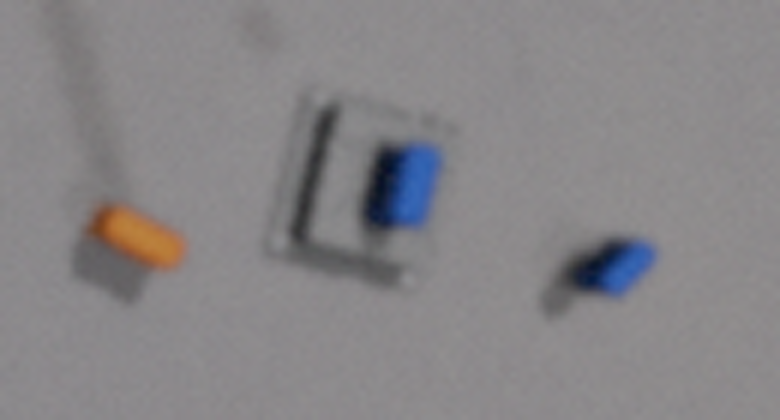

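View pics/scz.png

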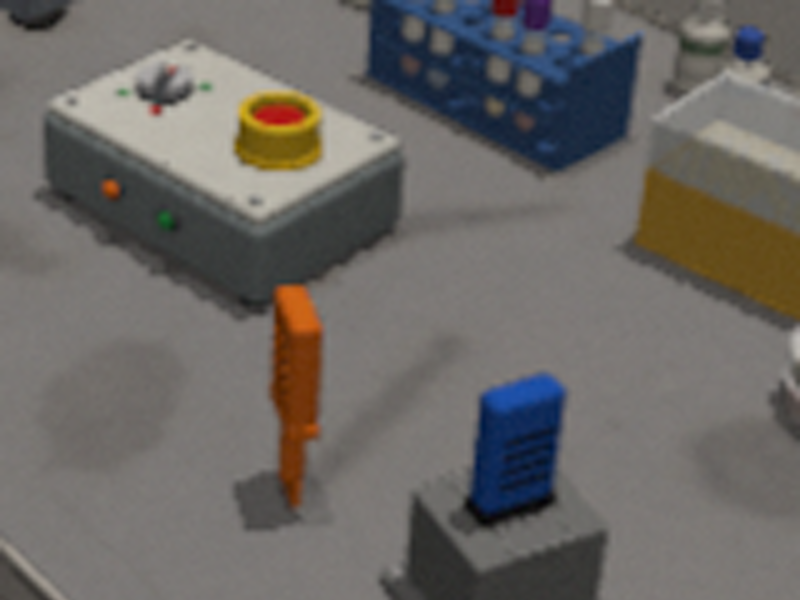

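```bash
cat > h.py <<'E'
import numpy as np, cv2
from scipy.spatial.transform import Rotation as Ro
def ray_fixed(d,u,v):
    K=d["mtx"];c=np.linalg.inv(K)@[u,v,1];R=d["R"];t=d["t"]
    w=R.T@c;return -R.T@t,w/np.linalg.norm(w)
def ray_wrist(d,s,u,v):
    K=d["mtx"];x=np.array([u-K[0,2],v-K[1,2]])/K[0,0];r=np.hypot(*x)
    c=np.array([*(x*np.sinc(r/np.pi)),np.cos(r)])
    T=d["tool_from_camera"];R=Ro.from_euler("xyz",s["tcp_rot"]).as_matrix()
    return np.array(s["position"])+R@T[:3,3], R@T[:3,:3]@c
def plane(r,z): o,w=r; return o+w*(z-o[2])/w[2]
def tri(rs):
    A=np.zeros((3,3));b=np.zeros(3)
    for o,w in rs:
        P=np.eye(3)-np.outer(w,w)/(w@w);A+=P;b+=P@o
    p=np.linalg.solve(A,b)
    return p,[np.linalg.norm(np.cross(p-o,w/np.linalg.norm(w))) for o,w in rs]
def proj(d,X):
    c=d["R"]@X+d["t"];p=d["mtx"]@c;return p[:2]/p[2]
def proj_wrist(d,s,X):
    T=d["tool_from_camera"];R=Ro.from_euler("xyz",s["tcp_rot"]).as_matrix()
    tl=R.T@(X-np.array(s["position"]));c=T[:3,:3].T@(tl-T[:3,3])
    th=np.arctan2(np.hypot(c[0],c[1]),c[2]);K=d["mtx"];n=c[:2]/np.hypot(c[0],c[1])
    return K[:2,2]+K[0,0]*th*n
def mask(fr,col):
    h=cv2.cvtColor(fr,cv2.COLOR_RGB2HSV);H,S,V=h[...,0],h[...,1],h[...,2]
    m={"blue":(H>105)&(H<125)&(S>150)&(V>60),"red":((H<7)|(H>173))&(S>120)&(V>60),"yellow":(H>22)&(H<34)&(S>110)&(V>60),
       "green":(H>40)&(H<85)&(S>70)&(V>40)}[col]
    return m.astype(np.uint8)
def blobs(m,amin=3):
    n,l,st,c=cv2.connectedComponentsWithStats(m,connectivity=8)
    return [(tuple(np.round(c[i],1)),int(st[i,4]),st[i,:4].tolist()) for i in range(1,n) if st[i,4]>=amin]
E
cat > cal.py <<'E'
from rig import optics
import pickle
D={n:optics.get_image(n) for n in("scene","top")}
pickle.dump(D,open("fixed.pkl","wb"))
E
python3 cal.py; python3 - <<'E'
import pickle;from h import *
D=pickle.load(open("fixed.pkl","rb"))
for n in D:
    f=D[n]["frame"]
    for c in("blue","red","yellow","green"): print(n,c,blobs(mask(f,c)))
E
```

```text
scene blue [((np.float64(293.9), np.float64(154.0)), 33, [292, 150, 5, 8]), ((np.float64(305.5), np.float64(152.0)), 12, [304, 151, 4, 3]), ((np.float64(281.2), np.float64(159.5)), 4, [280, 158, 3, 4]), ((np.float64(144.3), np.float64(170.2)), 56, [141, 160, 7, 20]), ((np.float64(283.7), np.float64(164.3)), 3, [283, 164, 2, 2]), ((np.float64(354.1), np.float64(168.5)), 24, [352, 166, 5, 6]), ((np.float64(283.7), np.float64(168.7)), 3, [283, 168, 2, 2]), ((np.float64(297.8), np.float64(171.5)), 13, [295, 169, 8, 6]), ((np.float64(322.7), np.float64(179.6)), 124, [314, 169, 18, 23]), ((np.float64(297.0), np.float64(176.0)), 3, [296, 176, 3, 1]), ((np.float64(301.5), np.float64(177.5)), 4, [300, 177, 4, 2]), ((np.float64(298.2), np.float64(180.0)), 9, [296, 179, 5, 3]), ((np.float64(329.7), np.float64(178.3)), 3, [329, 178, 2, 2]), ((np.float64(292.8), np.float64(180.8)), 5, [291, 180, 4, 3]), ((np.float64(307.7), np.float64(180.3)), 3, [307, 180, 2, 2]), ((np.float64(312.2), np.float64(180.8)), 4, [312, 180, 2, 3]), ((np.float64(314.0), np.float64(187.3)), 3, [313, 187, 3, 2]), ((np.fl
[... 1488 characters left out ...]
p.float64(62.5)), 24, [296, 60, 5, 6]), ((np.float64(193.2), np.float64(86.4)), 5, [192, 86, 3, 2]), ((np.float64(241.8), np.float64(102.1)), 26, [240, 99, 5, 7]), ((np.float64(248.7), np.float64(177.6)), 74, [244, 173, 10, 10]), ((np.float64(61.9), np.float64(199.2)), 18, [57, 192, 10, 14]), ((np.float64(59.1), np.float64(218.5)), 38, [46, 207, 24, 22]), ((np.float64(32.3), np.float64(237.0)), 32, [21, 229, 24, 16]), ((np.float64(214.6), np.float64(240.4)), 46, [208, 238, 15, 6])]
top yellow [((np.float64(249.3), np.float64(179.4)), 96, [241, 171, 17, 16])]
top green [((np.float64(214.0), np.float64(93.7)), 30, [212, 91, 5, 7]), ((np.float64(243.8), np.float64(204.4)), 5, [243, 204, 3, 2])]
```

```bash
python3 - <<'E'
import pickle;from h import *
D=pickle.load(open("fixed.pkl","rb"));S,T=D["scene"],D["top"]
for n,a,b in(("keytop",(360.2,219.9),(309.4,237.6)),("screw",(215.8,182),(238,177)),("rim",(249.3,178.6),(261,182.5)),("holder nearL foot",(336.6,231.2),(289,276)),):
    print(n,tri([ray_fixed(T,*a),ray_fixed(S,*b)]))
P=lambda u,v,z:plane(ray_fixed(T,u,v),z)
print("keytop",P(360.2,219.9,.109)); print("screw",P(215.8,182,.066),"btn",P(249.3,178,.077))
a,b=P(190+420/6,190+145/6,.109),P(190+405/6,190+225/6,.109);print("key ang",np.arctan2(*(a-b)[1::-1]))
# box marks at z=.056
z=.056;q=lambda u,v:P(190+u/6,145+v/6,z)
r1,r2,g1,g2=q(121,182),q(190,264),q(182,175),q(128,271)
print("marks ctr",(r1+r2)/2,(g1+g2)/2,"red",np.arctan2(*(r1-r2)[1::-1]),"green",np.arctan2(*(g1-g2)[1::-1]))
z=.066;s1,s2=q(132,192),q(178,250);print("slot",np.arctan2(*(s1-s2)[1::-1]))
z=.056;c=[q(63,105),q(438,72),q(460,325),q(83,357)];print("box",np.mean(c,0),"yaw",np.arctan2(*((c[0]-c[1]))[1::-1]),np.arctan2(*((c[3]-c[2]))[1::-1]))
from rig import robot
az=1.39
for p,y in(([.5,-.23,.25],1.39),([.5,-.23,.25],-1.75),([.62,.1,.2],2.26),([.62,.1,.2],1.06),([.62,.1,.2],-.88),([.62,.1,.2],-2.08)):
    print(p,y,robot.inverse_kinematics(p,[-np.pi/2,0,y]))
E
```

```text
keytop (array([ 0.44464745, -0.26907974,  0.11027073]), [np.float64(6.236668777425608e-05), np.float64(6.236668777420989e-05)])
screw (array([0.53747172, 0.06135946, 0.06119616]), [np.float64(0.001394400133438801), np.float64(0.0013944001334386218)])
rim (array([ 0.54384206, -0.02065312,  0.07903509]), [np.float64(0.002085456443678097), np.float64(0.002085456443678108)])
holder nearL foot (array([ 0.42281726, -0.23908434,  0.00599784]), [np.float64(0.006674579657085639), np.float64(0.006674579657085698)])
keytop [ 0.44470879 -0.26942116  0.109     ]
screw [0.53584492 0.06160438 0.066     ] btn [ 0.54390214 -0.0192298   0.077     ]
key ang -0.18655327737988034
marks ctr [0.53656115 0.06261112 0.056     ] [0.53655366 0.06277211 0.056     ] red 0.7022097846853936 green -0.5061564934759233
slot 0.6735149617448827
box [0.53995897 0.02009759 0.056     ] yaw 1.6540667330607113 1.654078701131633
[0.5, -0.23, 0.25] 1.39 [ 0.00440964  0.5097039   0.44288647  1.86929614 -0.28846539  0.82568448
  1.98550079]
[0.5, -0.23, 0.25] -1.75 [-0.41207003  0.86494171  1.23363172  1.8872187  -0.92775622  1.11395162
 -0.55463096]
[0.62, 0.1, 0.2] 2.26 [-0.15462079  0.64751237 -0.14883189  1.67392079  0.12159948  0.8291923
  1.90399629]
[0.62, 0.1, 0.2] 1.06 [-0.38549501  0.65693319  0.19768122  1.6875084  -0.16579827  0.81353325
  0.94624927]
[0.62, 0.1, 0.2] -0.88 [-0.6394762   0.73788235  0.60544297  1.70160025 -0.52471986  0.86986953
 -0.68888601]
[0.62, 0.1, 0.2] -2.08 [-0.90359181  1.06059043  1.21944728  1.7143256  -1.07761507  1.19490887
 -1.45745386]
```

```bash
python3 - <<'E'
from h import *
from rig import robot, fingers, status, optics
import pickle
robot.goto([.40,.25,.36],[-np.pi/2,0,1.3])
fingers.set_gripper(0.6,f_grip=100)
robot.goto([.4447,-.2692,.25],[-np.pi/2,0,1.384])
s=status.sense();d=optics.get_image("wrist");pickle.dump((s,d),open("w1.pkl","wb"))
print(s["clock"],s["position"],s["tcp_rot"],s["contact_force"])
f=d["frame"];cv2.imwrite("pics/w1.png",f[:,:,::-1])
print(blobs(mask(f,"blue"),20)); print(proj_wrist(d,s,np.array([.4447,-.2692,.109])))
E
```

```text
4.05 [ 0.44522284 -0.26841539  0.25006555] [-1.57097415e+00 -4.25180205e-04  1.38515790e+00] [-0.47412809  0.05003386  0.74755311]
[((np.float64(153.2), np.float64(176.5)), 200, [145, 166, 17, 22]), ((np.float64(256.2), np.float64(214.4)), 203, [249, 207, 15, 16]), ((np.float64(493.7), np.float64(333.3)), 86, [487, 327, 13, 13])]
[255.6852063  206.00457236]
```

View pics/w1.png

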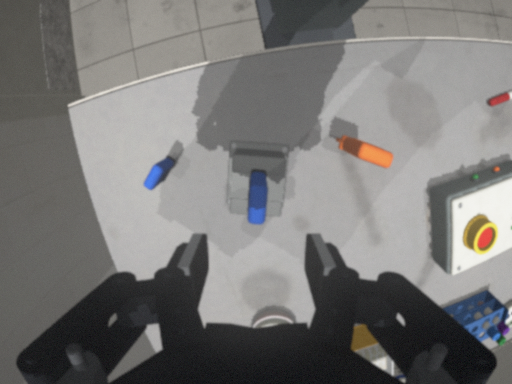

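The wrist view shows the blue key centred between the open fingers at (257,197), in its holder. I'll zoom in to measure the top face.

```bash
python3 - <<'E'
from h import *
import pickle
s,d=pickle.load(open("w1.pkl","rb"));f=d["frame"][:,:,::-1].copy()
a=cv2.resize(f[130:230,206:306],(600,600),interpolation=cv2.INTER_CUBIC)
c,sn=np.cos(-.187),np.sin(-.187)
for x,y in((16,7),(16,-7),(-16,-7),(-16,7),(0,0)):
    X=np.array([.4447+(c*x-sn*y)/1e3,-.2692+(sn*x+c*y)/1e3,.109]);p=proj_wrist(d,s,X);print(p)
    cv2.circle(a,tuple(int(v) for v in ((p-[206,130])*6+3)),3,(0,255,0),-1)
cv2.imwrite("pics/w1z.png",a)
E
```

```text
[264.83028649 225.77637044]
[246.5347537  225.75909988]
[246.12822716 185.2894658 ]
[265.25317917 185.30411545]
[255.6852063  206.00457236]
```

View pics/w1z.png

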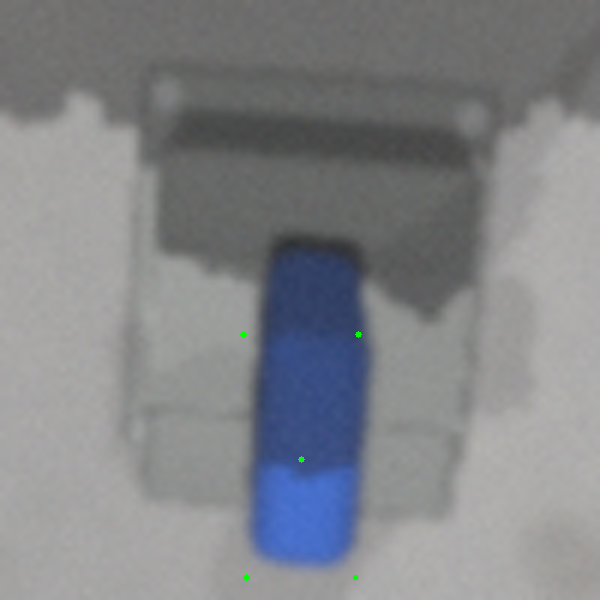

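```bash
python3 - <<'E'
from h import *
import pickle
s,d=pickle.load(open("w1.pkl","rb"))
q=lambda u,v:plane(ray_wrist(d,s,206+(u-3)/6,130+(v-3)/6),.109)
L=[q(263,350),q(252,535)];R=[q(367,350),q(353,535)];
for E in(L,R):v=E[1]-E[0];print(np.arctan2(v[1],v[0]))
c=[q(316,337),q(302,563)];print(c,np.mean(c,0));print(np.linalg.norm(c[0]-c[1]),np.linalg.norm(L[0]-R[0]))
D=pickle.load(open("fixed.pkl","rb"))
print(tri([ray_wrist(d,s,206+306/6,130+447/6),ray_fixed(D["top"],360.2,219.9),ray_fixed(D["scene"],309.4,237.6)]))
# holder foot corners at z=.006
c=[plane(ray_wrist(d,s,206+(u-3)/6,130+(v-3)/6),.006) for u,v in((148,72),(497,95))];v=c[1]-c[0];print("foot edge normal-yaw",np.arctan2(v[1],v[0])-np.pi/2,np.linalg.norm(v))
E
```

```text
-0.2506023014102281
-0.24859394693281606
[array([ 0.42959173, -0.2644962 ,  0.109     ]), array([ 0.45845449, -0.27168529,  0.109     ])] [ 0.44402311 -0.26809074  0.109     ]
0.029744612422034317 0.012718063230710085
(array([ 0.44429241, -0.26870361,  0.10998205]), [np.float64(0.0011235909002506443), np.float64(0.0006227933733433255), np.float64(0.0005157261953189687)])
foot edge normal-yaw -0.2516426920590753 0.061778646278486365
```

Key yaw comes out at -0.25 rad, and the holder edge agrees. Three views put the key's top at (0.4442, -0.2684, 0.110). Now I'll grasp it.

```bash
python3 - <<'E'
from h import *
from rig import robot, fingers, status, optics
import pickle
o=[-np.pi/2,0,np.pi/2-.25]
robot.line_to([.4440,-.2684,.19],o,speed=.12)
robot.line_to([.4440,-.2684,.136],o,speed=.08)
s=status.sense();print(s["clock"],s["position"],s["contact_force"])
fingers.set_gripper(0.0,f_grip=110)
s=status.sense();print(s["clock"],s["position"],s["contact_force"],s["moment"],s["width"])
d=optics.get_image("wrist");cv2.imwrite("pics/w2.png",d["frame"][:,:,::-1])
E
```

```text
5.575 [ 0.44407525 -0.26858     0.13623911] [-0.19553795 -0.2185505  -0.11478962]
6.0 [ 0.44414023 -0.26847755  0.13643936] [-1.70191382  0.89140087  6.14574762] [0.1223432  0.24922823 0.01663685] 0.15154815048089665
```

View pics/w2.png

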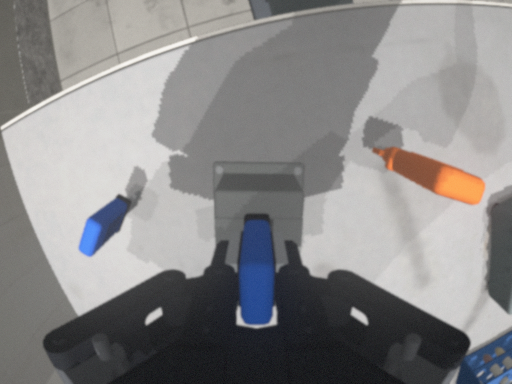

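The jaws hold the handle (width reads 0.15, about 13 mm), and the key sits central at (256,270). Next I lift it and look at the screw.

```bash
python3 - <<'E'
from h import *
from rig import robot, fingers, status, optics
import pickle
robot.line_to([.4440,-.2684,.27],speed=.15)
s=status.sense();print(s["clock"],s["contact_force"],s["width"])
o=[-np.pi/2,0,.69+np.pi/2]
tz=np.array([-np.sin(o[2]),np.cos(o[2]),0])
robot.goto(np.array([.5365,.062,.27])+tz*.0,o)
s=status.sense();d=optics.get_image("wrist");pickle.dump((s,d),open("w3.pkl","wb"))
cv2.imwrite("pics/w3.png",d["frame"][:,:,::-1]);print(s["clock"],s["position"],s["tcp_rot"],s["joint_pos"][6],proj_wrist(d,s,np.array([.5365,.062,.066])))
f=optics.get_image("scene")["frame"];cv2.imwrite("pics/s3.png",cv2.resize(f[60:260,150:350,::-1],(600,600)))
E
```

```text
7.0917 [ 0.89098746  0.13184275 -1.6145041 ] 0.1496576757363559
8.3833 [0.53650516 0.06033379 0.26998205] [-1.57031521e+00  4.74396065e-04  2.25756863e+00] 2.2166458613695164 [257.71434742 186.50165521]
```

View pics/w3.png

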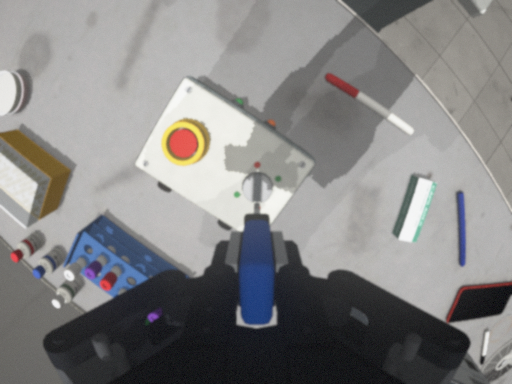

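View pics/s3.png

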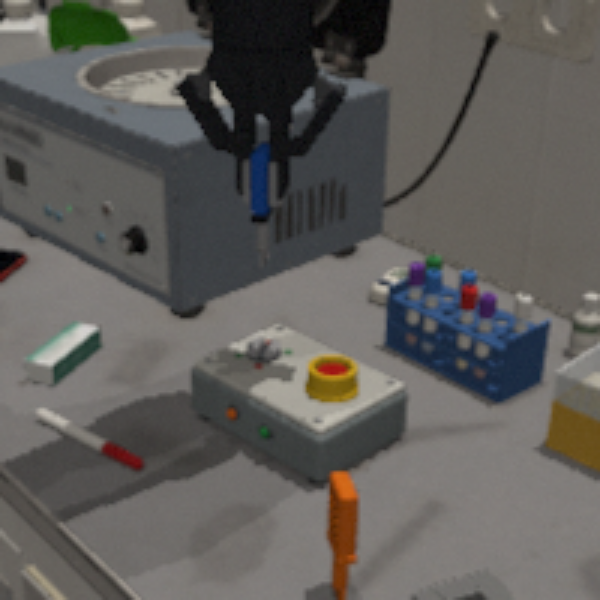

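The key is held upright over the screw, whose head shows at (258,186), close to the predicted point (257.7,186.5). Zooming in.

```bash
python3 - <<'E'
from h import *
import pickle
s,d=pickle.load(open("w3.pkl","rb"));f=d["frame"][:,:,::-1]
cv2.imwrite("pics/w3z.png",cv2.resize(f[145:225,218:298],(800,800),interpolation=cv2.INTER_CUBIC)[:600])
for c in("red","green","yellow"):
    for b in blobs(mask(d["frame"],c),2): 
        if b[0][0]<300 and b[0][1]<210 and b[0][0]>150:print(c,b, plane(ray_wrist(d,s,*b[0]),.056),plane(ray_wrist(d,s,*b[0]),.077))
E
```

```text
red ((np.float64(183.0), np.float64(142.8)), 604, [170, 129, 27, 28]) [ 0.5504213  -0.02060106  0.056     ] [ 0.54525264 -0.01798967  0.077     ]
red ((np.float64(256.8), np.float64(164.2)), 6, [256, 163, 3, 3]) [0.52181417 0.04885577 0.056     ] [0.51876593 0.04631889 0.077     ]
green ((np.float64(239.5), np.float64(100.9)), 21, [237, 99, 6, 5]) [ 0.48489336 -0.0023936   0.056     ] [ 0.48458176 -0.00113178  0.077     ]
green ((np.float64(277.9), np.float64(178.1)), 8, [277, 177, 3, 3]) [0.51939211 0.07362765 0.056     ] [0.51652339 0.06925463 0.077     ]
green ((np.float64(236.5), np.float64(194.3)), 14, [235, 193, 4, 4]) [0.55812124 0.05249274 0.056     ] [0.55238184 0.04968628 0.077     ]
yellow ((np.float64(182.9), np.float64(142.7)), 599, [162, 122, 42, 43]) [ 0.55040449 -0.02074036  0.056     ] [ 0.54523708 -0.01811864  0.077     ]
```

View pics/w3z.png

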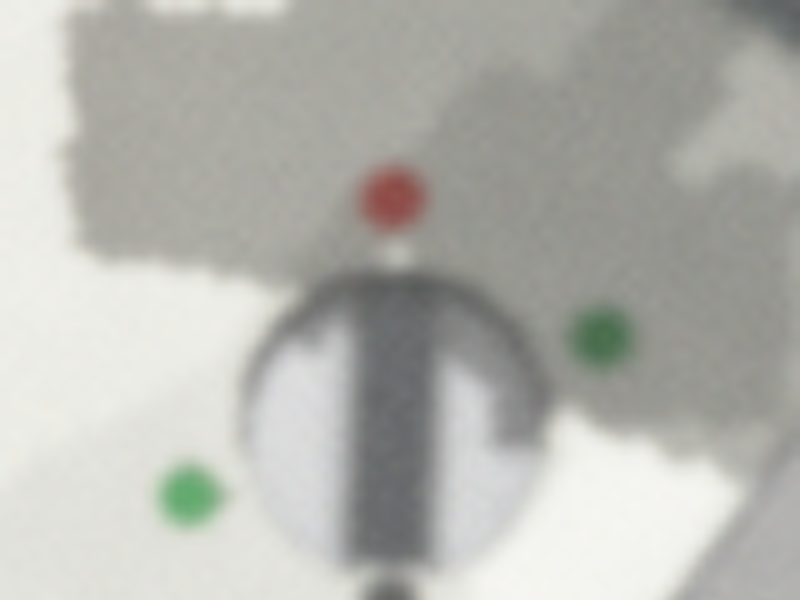

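```bash
python3 - <<'E'
from h import *
import pickle
s,d=pickle.load(open("w3.pkl","rb"))
z=.066;q=lambda u,v:plane(ray_wrist(d,s,218+(u-4.5)/10,145+(v-4.5)/10),z)
print("head",q(397,423));a,b=q(395.5,300),q(390,550);v=a-b;v=-v;print("slot ang",np.arctan2(v[1],v[0]),"tool yaw-pi/2",s["tcp_rot"][2]-np.pi/2)
z=.056;r=q(393,200);print("red",r);g=[q(602,337),q(190,495)];print("greens",g,np.mean(g,0));v=g[1]-g[0];print(np.arctan2(v[1],v[0]))
z=.077;
f=d["frame"];K=1
R=Ro.from_euler("xyz",s["tcp_rot"]).as_matrix();P=np.array(s["position"])
for y in(.126,.14,.168):print(y,proj_wrist(d,s,P+R@[0.000,y,0]))
for x,z_ in((.002,.009),(-.002,.009),(.002,-.009),(-.002,-.009)):print(x,z_,proj_wrist(d,s,P+R@[x,.126,z_]))
cv2.imwrite("pics/w3k.png",cv2.resize(f[190:250,232:282,::-1],(500,600),interpolation=cv2.INTER_CUBIC))
E
```

```text
head [0.53704543 0.06187593 0.066     ]
slot ang 0.6654572375185155 tool yaw-pi/2 0.6867723066928884
red [0.52205069 0.04911223 0.056     ]
greens [array([0.51960126, 0.07361165, 0.056     ]), array([0.5578858 , 0.05237073, 0.056     ])] [0.53874353 0.06299119 0.056     ]
-0.5065339681314807
0.126 [256.26590647 213.81100606]
0.14 [256.26333271 207.2932887 ]
0.168 [256.258954   196.34919464]
0.002 0.009 [259.15572009 201.57760889]
-0.002 0.009 [253.36126888 201.58102505]
0.002 -0.009 [259.09005099 225.6790967 ]
-0.002 -0.009 [253.45599297 225.68234914]
```

View pics/w3k.png

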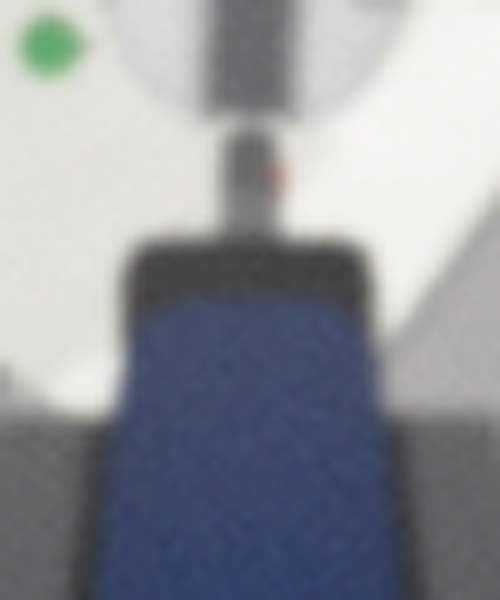

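```bash
python3 - <<'E'
from h import *
from rig import robot, fingers, status, optics
import pickle
o=[-np.pi/2,0,.67+np.pi/2]
robot.line_to([.5371,.0620,.1264+.073],o,speed=.1)
robot.wait(.25)
s=status.sense();d=optics.get_image("wrist");pickle.dump((s,d),open("w4.pkl","wb"))
print(s["clock"],s["position"],s["tcp_rot"],s["contact_force"])
cv2.imwrite("pics/w4.png",cv2.resize(d["frame"][150:230,212:302,::-1],None,fx=7,fy=7,interpolation=cv2.INTER_CUBIC))
f=optics.get_image("scene")["frame"];cv2.imwrite("pics/s4.png",cv2.resize(f[140:220,200:300,::-1],(800,640),interpolation=cv2.INTER_CUBIC)[:600])
E
```

```text
9.5917 [0.5372593  0.06206158 0.19985491] [-1.57154429e+00  2.57137249e-04  2.24087909e+00] [-0.58628696  0.67233087 -0.69203007]
```

View pics/w4.png

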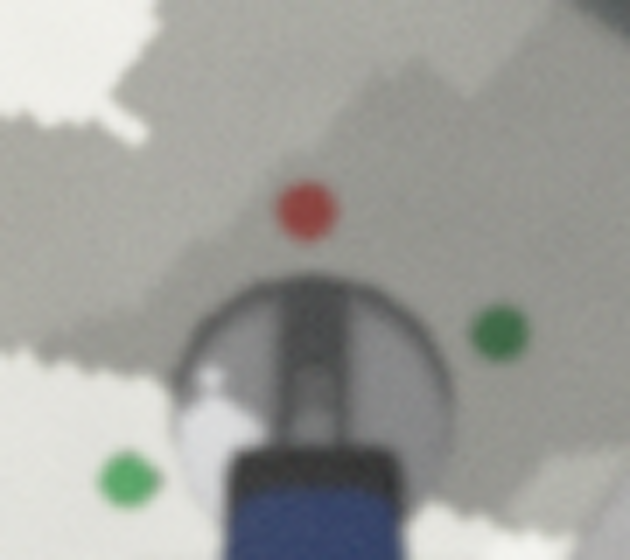

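View pics/s4.png

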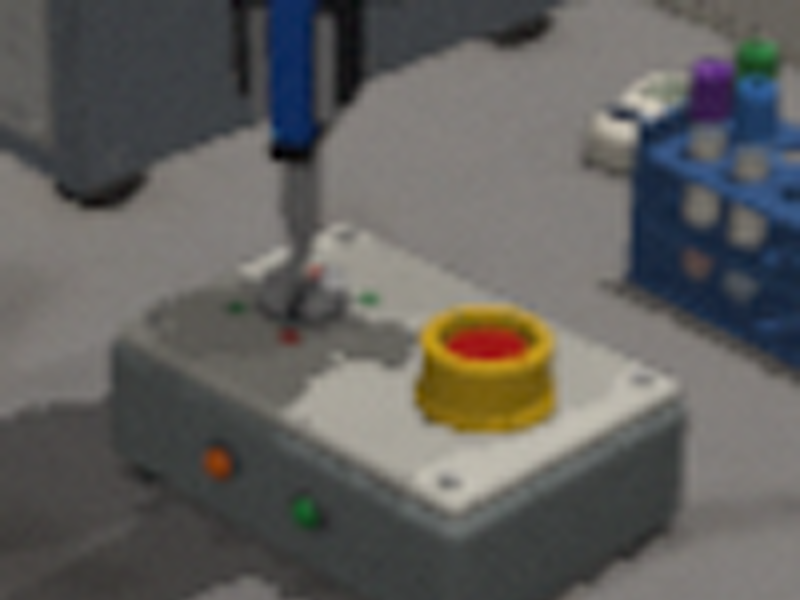

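The blade at x≈315 in the zoom lies over the slot (280 to 347), so it is well aligned. Descending with force checks.

```bash
python3 - <<'E'
from h import *
from rig import robot, fingers, status, optics
o=[-np.pi/2,0,.67+np.pi/2]
for kz in(.069,.0665,.064,.062,.0605):
    robot.line_to([.5371,.0620,.1264+kz],o,speed=.05)
    s=status.sense();print(s["clock"],s["position"],s["contact_force"],s["moment"])
    if s["contact_force"][2]>12:break
d=optics.get_image("wrist")
cv2.imwrite("pics/w5.png",cv2.resize(d["frame"][150:230,212:302,::-1],None,fx=7,fy=7,interpolation=cv2.INTER_CUBIC))
E
```

```text
9.9417 [0.53696525 0.06198241 0.19509771] [-0.35442535 -0.17195892 -0.86713873] [-0.05025459 -0.08869633 -0.01498166]
10.1917 [0.53703436 0.06196031 0.19272779] [ 0.40072217  0.0976343  -0.00395079] [-0.02002807  0.00321838  0.01660577]
10.4417 [0.53703378 0.0619959  0.19024837] [ 0.01710823 -0.54248419 -0.65584418] [-0.01029887  0.00342334 -0.00272449]
10.6917 [0.53704803 0.0619768  0.18827517] [-1.0392595   0.33631013 -0.66524667] [-0.028272    0.02789509  0.09011966]
10.9417 [0.53704295 0.06199397 0.18680947] [ 0.26345919  0.16954984 -1.42910751] [ 0.04630032  0.05479887 -0.02514703]
```

View pics/w5.png

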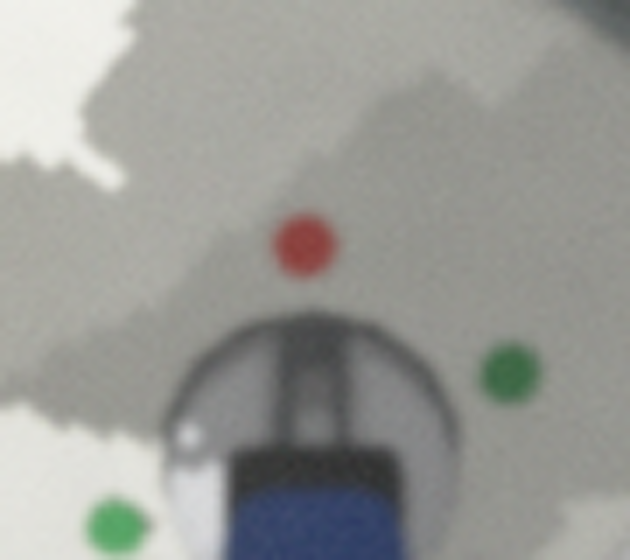

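The blade is in the slot with no contact load. Now I turn it clockwise in steps.

```bash
python3 - <<'E'
from h import *
from rig import robot, fingers, status, optics
p=[.5371,.0620,.1869]
for k in list(np.arange(.52,-.46,-.15))+[-.5,-.55,-.6,-.65,-.7]:
    robot.line_to(p,[-np.pi/2,0,k+np.pi/2],speed=.15)
    s=status.sense();print(round(float(k),2),s["clock"],np.round(s["position"],4),round(s["tcp_rot"][2]-np.pi/2,3),np.round(s["contact_force"],1),np.round(s["moment"],3))
    if abs(s["moment"][2])>.5: break
d=optics.get_image("wrist");cv2.imwrite("pics/w6.png",cv2.resize(d["frame"][150:230,212:302,::-1],None,fx=7,fy=7,interpolation=cv2.INTER_CUBIC))
E
```

```text
0.52 11.2917 [0.5371 0.0621 0.1869] 0.524 [-0.3  0.6 -0.7] [-0.023 -0.041  0.06 ]
0.37 11.5917 [0.5371 0.0621 0.1869] 0.376 [-0.1  0.9  0.8] [-0.074  0.066  0.075]
0.22 11.8917 [0.537  0.0623 0.1869] 0.227 [-1.   2.5  0.8] [0.502 0.248 0.059]
0.07 12.1917 [0.537  0.0624 0.1869] 0.077 [-1.7  4.6  0.9] [1.232 0.414 0.07 ]
-0.08 12.4917 [0.537  0.0626 0.1869] -0.074 [-1.8  4.8  1.1] [1.682 0.488 0.045]
-0.23 12.7917 [0.537  0.0629 0.1869] -0.224 [-1.6  7.7  1.6] [2.01  0.44  0.087]
-0.38 13.0917 [0.5371 0.0631 0.1869] -0.374 [-1.1  8.4  1.4] [2.442 0.342 0.084]
-0.5 13.3583 [0.5371 0.0633 0.1869] -0.494 [-0.2 10.3  1.7] [2.769 0.229 0.087]
-0.55 13.6083 [0.5372 0.0634 0.1869] -0.543 [-1.1 10.3  1. ] [2.951 0.202 0.098]
-0.6 13.8583 [0.5372 0.0634 0.1869] -0.593 [-1.3 10.6  1.1] [3.078 0.126 0.095]
-0.65 14.1083 [0.5372 0.0635 0.1869] -0.643 [-0.4 11.4  2.2] [3.155 0.064 0.049]
-0.7 14.3583 [0.5372 0.0635 0.1869] -0.693 [ 0.1 12.4  2. ] [ 3.24  -0.006  0.097]
```

View pics/w6.png

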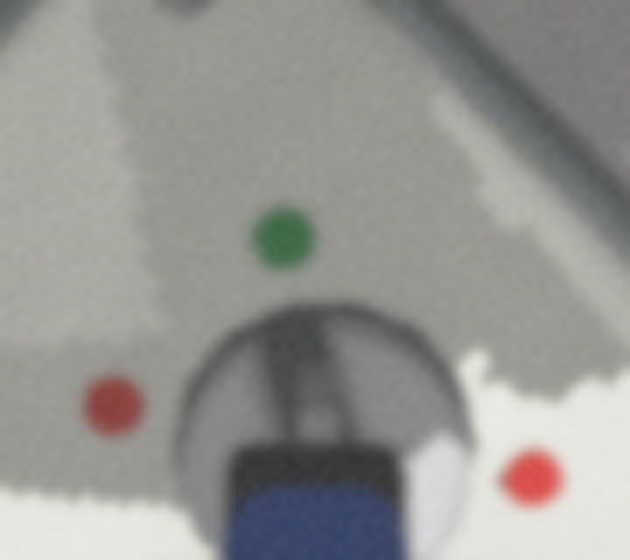

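The slot is close to the green marks but the stop hasn't shown up in the moment. There is a 12 N side load, so the screw axis lies further toward +y. I'll shift to relieve it and continue.

```bash
python3 - <<'E'
from h import *
from rig import robot, fingers, status, optics
import pickle
p=[.5372,.0640,.1869]
for k in [-.7,-.75,-.8,-.85,-.9]:
    robot.line_to(p,[-np.pi/2,0,k+np.pi/2],speed=.05)
    s=status.sense();print(round(float(k),2),s["clock"],np.round(s["position"],4),round(s["tcp_rot"][2]-np.pi/2,3),np.round(s["contact_force"],1),np.round(s["moment"],3),s["width"])
    if abs(s["moment"][2])>.25: break
d=optics.get_image("wrist");pickle.dump((s,d),open("w7.pkl","wb"));cv2.imwrite("pics/w7.png",cv2.resize(d["frame"][150:230,212:302,::-1],None,fx=7,fy=7,interpolation=cv2.INTER_CUBIC))
E
```

```text
-0.7 14.6583 [0.5373 0.0643 0.1869] -0.696 [ 0.2  6.7 -0.1] [1.654 0.025 0.109] 0.1477381238108439
-0.75 14.9083 [0.5373 0.0643 0.1869] -0.747 [-0.   6.4  1.3] [ 1.729 -0.096  0.036] 0.14839448014814624
-0.8 15.1583 [0.5373 0.0644 0.1869] -0.796 [1.5 6.7 1.2] [ 1.858 -0.131  0.141] 0.1490921728677723
-0.85 15.4083 [0.5374 0.0645 0.1869] -0.846 [0.9 6.9 1.5] [ 1.894 -0.192  0.21 ] 0.14999215809556596
-0.9 15.6583 [0.5374 0.0645 0.1869] -0.896 [1.7 6.4 1.1] [ 1.976 -0.22   0.45 ] 0.1499483333771122
```

View pics/w7.png

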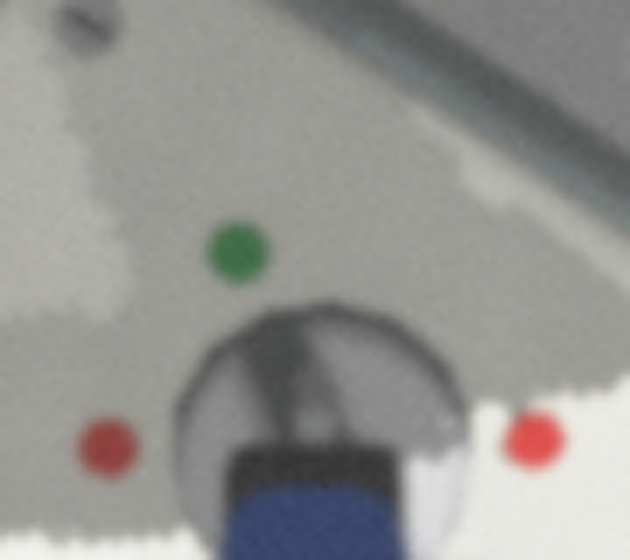

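The moment has risen to 0.45 N m, which points to the stop, and the slot at (275,335) lines up with the green mark at (238,252). I'll check with rays.

```bash
python3 - <<'E'
from h import *
import pickle
s,d=pickle.load(open("w7.pkl","rb"))
def q(u,v,z): return plane(ray_wrist(d,s,212+(u-3)/7,150+(v-3)/7),z)
g=q(238,252,.056);r=[q(109,448,.056),q(534,440,.056)];print("green",g,"red mid",np.mean(r,0),r)
c=np.mean(r,0); print("green dir",np.arctan2(*(c-g)[1::-1]))
e=[q(300,350,.066),q(333,425,.066)];v=e[1]-e[0];print("slot R edge",np.arctan2(v[1],v[0]))
e=[q(248,350,.066),q(277,425,.066)];v=e[1]-e[0];print("slot L edge",np.arctan2(v[1],v[0]))
hc=q((172+470)/2,455,.066);print("hc",hc)
a=cv2.resize(d["frame"][180:220,232:282,::-1],None,fx=14,fy=14,interpolation=cv2.INTER_CUBIC);cv2.imwrite("pics/w7z.png",a)
E
```

```text
green [0.51962193 0.07398419 0.056     ] red mid [0.53886193 0.06325637 0.056     ] [array([0.52206759, 0.04928031, 0.056     ]), array([0.55565628, 0.07723244, 0.056     ])]
green dir -0.5086432800296173
slot R edge -0.5012531160140332
slot L edge -0.5518701459019735
hc [0.53718464 0.06522172 0.066     ]
```

View pics/w7z.png

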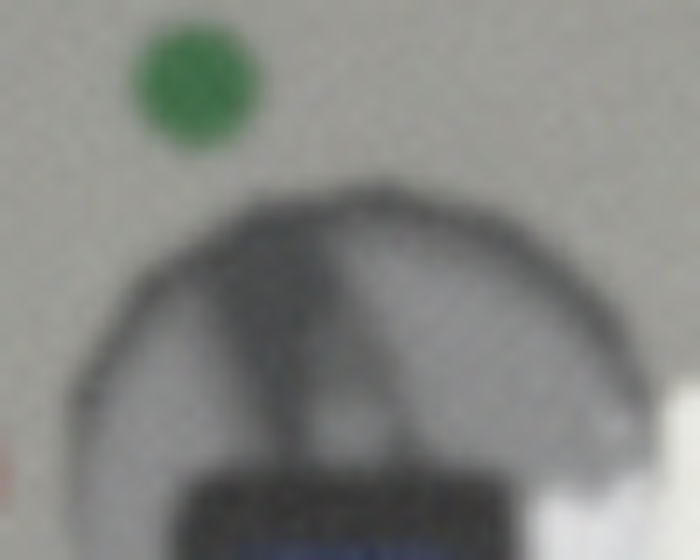

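```bash
python3 - <<'E'
from h import *
from rig import robot, fingers, status, optics
import pickle
def rep(t):
    s=status.sense();print(t,s["clock"],np.round(s["position"],4),round(s["tcp_rot"][2]-np.pi/2,3),np.round(s["contact_force"],1),np.round(s["moment"],3),round(s["width"],4));return s
for k in(-.82,-.76):
    robot.line_to([.5374,.0648,.1869],[-np.pi/2,0,k+np.pi/2],speed=.05);rep(k)
robot.line_to([.5374,.0650,.200],speed=.05);rep("up")
robot.line_to([.5374,.0650,.250],speed=.12);s=rep("up")
d=optics.get_image("wrist");pickle.dump((s,d),open("w8.pkl","wb"))
cv2.imwrite("pics/w8.png",d["frame"][:,:,::-1])
cv2.imwrite("pics/w8z.png",cv2.resize(d["frame"][130:240,200:310,::-1],None,fx=5.4,fy=5.4,interpolation=cv2.INTER_CUBIC))
f=optics.get_image("scene")["frame"];cv2.imwrite("pics/s8.png",cv2.resize(f[80:220,190:330,::-1],(600,600),interpolation=cv2.INTER_CUBIC))
E
```

```text
-0.82 15.9583 [0.5376 0.0646 0.1869] -0.82 [ 3.   3.4 -3.7] [ 0.87  -0.718  0.247] 0.1485
-0.76 16.2083 [0.5375 0.0646 0.1869] -0.762 [ 1.8  2.7 -2.2] [ 0.514 -0.768  0.122] 0.1526
up 16.6167 [0.5374 0.0649 0.2004] -0.76 [-0.3  0.3 -1. ] [ 0.004 -0.02   0.007] 0.1518
up 17.1833 [0.5372 0.0652 0.2496] -0.76 [-0.1 -0.1 -1.4] [-0.015 -0.009 -0.004] 0.1486
```

View pics/w8z.png

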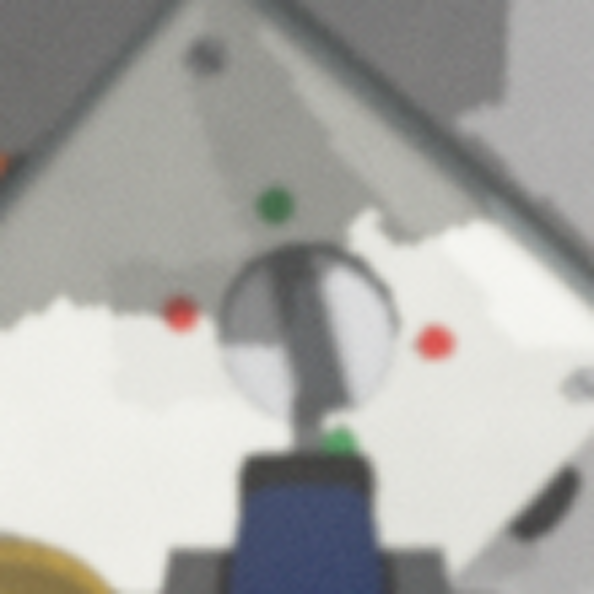

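View pics/s8.png

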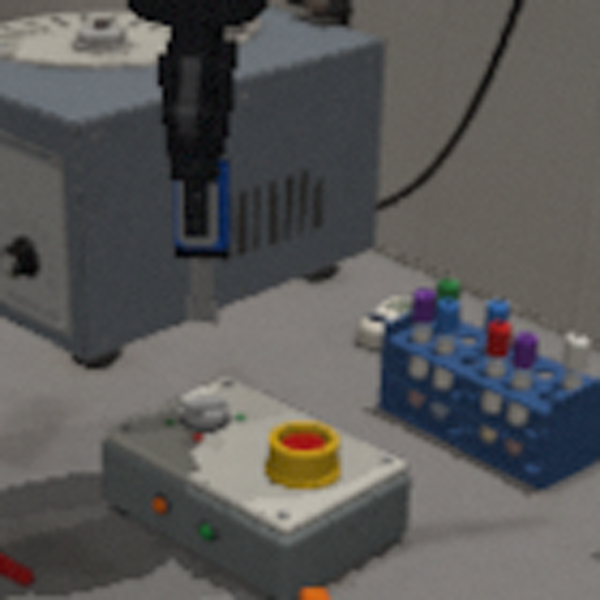

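View pics/w8.png

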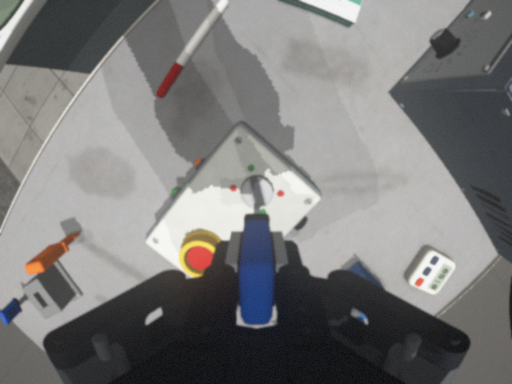

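```bash
python3 - <<'E'
from h import *
import pickle
s,d=pickle.load(open("w8.pkl","rb"))
def q(u,v,z): return plane(ray_wrist(d,s,200+(u-2.2)/5.4,130+(v-2.2)/5.4),z)
ang=lambda a,b:np.arctan2(*(b-a)[1::-1])
print("greens",ang(q(276,205,.056),q(341,443,.056)),"slotL",ang(q(277,290,.066),q(303,390,.066)),"slotR",ang(q(325,290,.066),q(350,385,.066)),"mid",ang(q(297,275,.066),q(328,390,.066)))
print("reds",q(181,313,.056),q(436,343,.056),"head",q(309,332,.066),"greenmid",(q(276,205,.056)+q(341,443,.056))/2)
f=d["frame"]
for c in("yellow","red"):
  for b in blobs(mask(f,c),100):print(c,b)
m=mask(f,"yellow");ys,xs=np.nonzero(m);
for pt,zz in (((198.5,256),.077),):
  print(plane(ray_wrist(d,s,*pt),zz))
cv2.imwrite("pics/w8k.png",cv2.resize(f[195:260,235:285,::-1],None,fx=9,fy=9,interpolation=cv2.INTER_CUBIC))
R=Ro.from_euler("xyz",s["tcp_rot"]).as_matrix();P=np.array(s["position"])
for x,z_ in((.002,.009),(-.002,.009),(0,.009)):print(proj_wrist(d,s,P+R@[x,.1264,z_]))
E
```

```text
greens -0.5027229061312003 slotL -0.5182465148165484 slotR -0.5074649571539132 mid -0.505623408851574
reds [0.52203773 0.04931232 0.056     ] [0.55585748 0.07717375 0.056     ] head [0.53740027 0.06473524 0.066     ] greenmid [0.53879222 0.06347146 0.056     ]
yellow ((np.float64(193.2), np.float64(254.1)), 284, [180, 241, 36, 37])
red ((np.float64(168.7), np.float64(79.6)), 310, [157, 63, 25, 34])
red ((np.float64(199.6), np.float64(257.8)), 464, [187, 247, 27, 23])
[ 0.54326016 -0.01576275  0.077     ]
[260.0515271  200.58132825]
[254.26482434 200.58342901]
[257.15823477 200.58260826]
```

View pics/w8k.png

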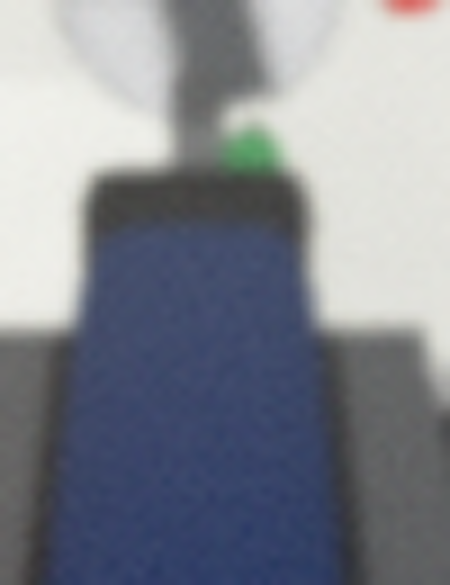

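With the key out, the slot angle is -0.506 rad and the green marks read -0.503 rad, so the screw is at its stop. The views agree on the button at about (0.5445, -0.0185). Moving above it.

```bash
python3 - <<'E'
from h import *
from rig import robot, fingers, status, optics
import pickle
o=[-np.pi/2,0,.9]
robot.line_to([.5445,-.0185,.25],o,speed=.15)
robot.line_to([.5445,-.0185,.1264+.084],o,speed=.08)
robot.wait(.2)
s=status.sense();d=optics.get_image("wrist");pickle.dump((s,d),open("w9.pkl","wb"))
print(s["clock"],s["position"],s["contact_force"])
cv2.imwrite("pics/w9.png",cv2.resize(d["frame"][150:240,206:306,::-1],None,fx=6,fy=6,interpolation=cv2.INTER_CUBIC))
f=optics.get_image("scene")["frame"];cv2.imwrite("pics/s9.png",cv2.resize(f[140:220,210:310,::-1],(750,600),interpolation=cv2.INTER_CUBIC))
E
```

```text
18.8333 [ 0.54467239 -0.01848088  0.21076873] [-0.61272848  0.37208646 -0.97163226]
```

View pics/w9.png

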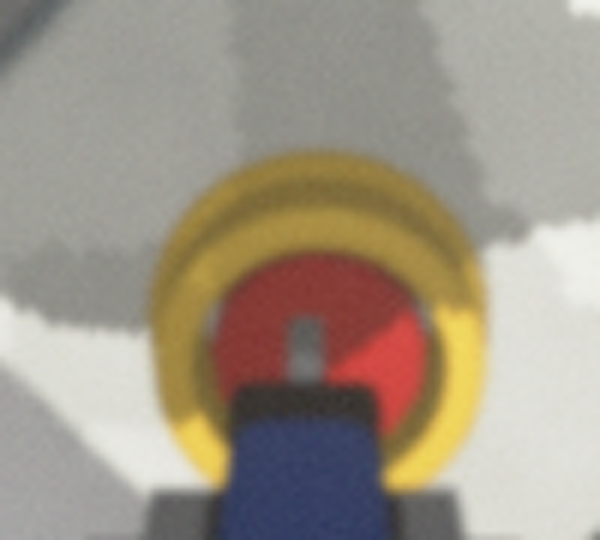

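View pics/s9.png

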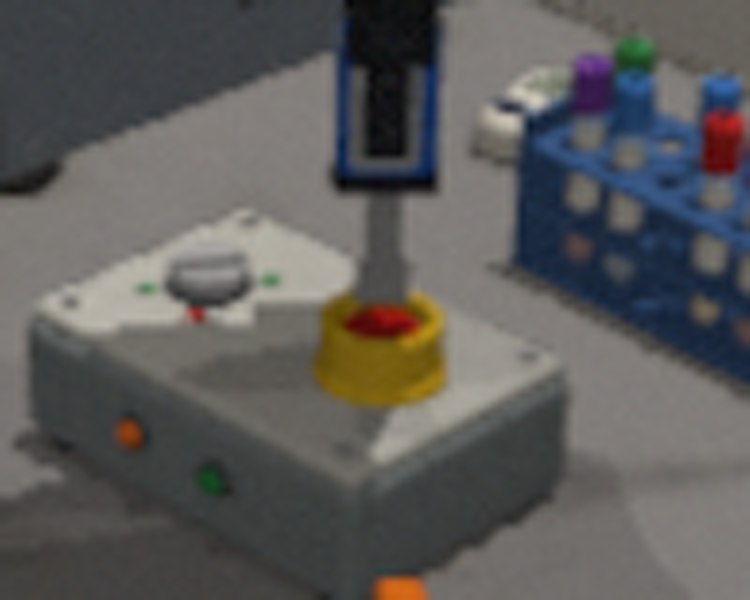

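The blade is above the button and inside the collar, about 1.5 mm left of centre. I'll correct that and press in steps while watching force.

```bash
python3 - <<'E'
from h import *
from rig import robot, fingers, status, optics
p=[.5454,-.0173]
f0=[]
robot.line_to([*p,.1264+.080],speed=.06)
for i in range(8): robot.wait(.03);f0.append(status.sense()["contact_force"][2])
b=np.mean(f0);print("bias",b)
for kz in(.076,.074,.0725,.071,.070,.069,.068,.067,.0665,.066,.0655,.065):
    robot.line_to([*p,.1264+kz],speed=.03)
    F=[]
    for i in range(4): robot.wait(.03);s=status.sense();F.append(s["contact_force"])
    F=np.mean(F,0);print(kz,round(s["clock"],2),np.round(s["position"],4),"F",np.round(F,2),"net",round(F[2]-b,2))
    if F[2]-b>6.7:break
E
```

```text
bias -0.8947432373255145
0.076 19.87 [ 0.5454 -0.0174  0.2024] F [ 0.17 -0.1  -0.42] net 0.48
0.074 20.25 [ 0.5455 -0.0173  0.2005] F [0.5  0.2  1.13] net 2.02
0.0725 20.63 [ 0.5455 -0.0173  0.199 ] F [ 1.18 -0.03  3.08] net 3.98
0.071 21.02 [ 0.5455 -0.0173  0.1974] F [1.93 0.03 2.96] net 3.85
0.07 21.4 [ 0.5454 -0.0173  0.1964] F [1.88 0.6  3.43] net 4.33
0.069 21.78 [ 0.5455 -0.0173  0.1954] F [ 2.23 -0.09  4.78] net 5.67
0.068 22.17 [ 0.5455 -0.0173  0.1945] F [2.28 0.52 5.07] net 5.96
0.067 22.55 [ 0.5454 -0.0173  0.1934] F [2.18 0.32 5.42] net 6.32
0.0665 22.93 [ 0.5454 -0.0173  0.193 ] F [2.16 0.05 5.25] net 6.15
0.066 23.32 [ 0.5454 -0.0173  0.1925] F [2.39 0.18 5.77] net 6.67
0.0655 23.7 [ 0.5455 -0.0173  0.192 ] F [2.45 0.06 6.58] net 7.47
```

```bash
python3 - <<'E'
from h import *
from rig import robot, fingers, status, optics
F=[]
for i in range(12): robot.wait(.08);s=status.sense();F.append(s["contact_force"][2])
print(s["clock"],s["position"],s["width"],np.mean(F)+.895,np.std(F))
d=optics.get_image("wrist");cv2.imwrite("pics/w10.png",cv2.resize(d["frame"][150:240,206:306,::-1],None,fx=6,fy=6,interpolation=cv2.INTER_CUBIC))
f=optics.get_image("scene")["frame"];cv2.imwrite("pics/s10.png",cv2.resize(f[140:220,210:310,::-1],(750,600),interpolation=cv2.INTER_CUBIC))
cv2.imwrite("pics/t10.png",optics.get_image("top")["frame"][:,:,::-1])
E
```

```text
24.7 [ 0.54542269 -0.01733527  0.19198483] 0.1509316480191251 7.23648074352743 0.5426132464290858
```

View pics/w10.png

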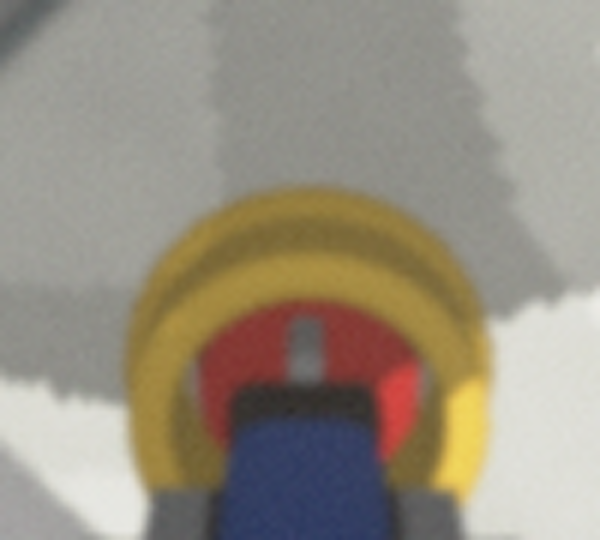

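View pics/s10.png

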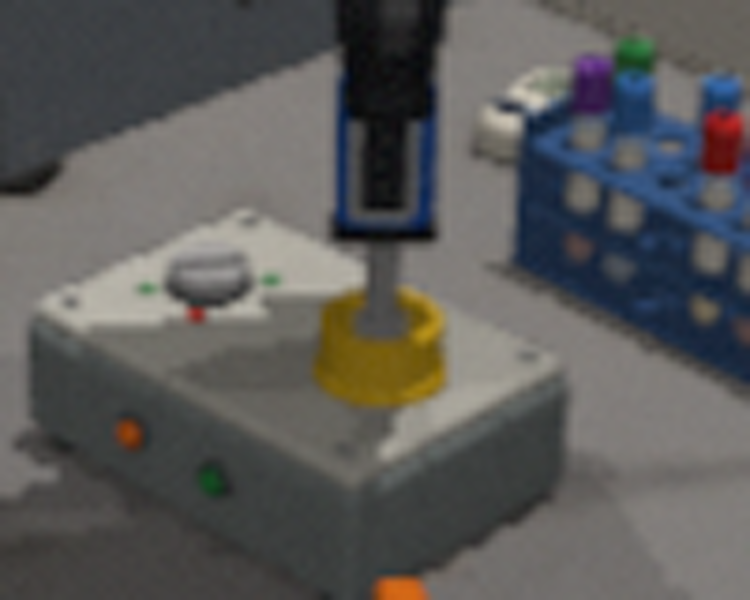

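View pics/t10.png

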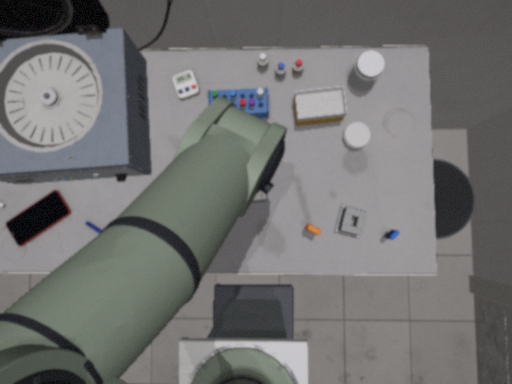

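The key is upright in the collar, pressing with about 7.2 N at roughly 8 mm of travel. The slot is on the green marks and everything in view on the bench is where it was. Handing in.

```bash
python3 - <<'E'
from rig import robot,status
robot.sign_off();s=status.sense();print(s["clock"],s["position"],s["contact_force"],s["width"])
E
```

```text
the job is handed in; nothing more can be done
the job is handed in; nothing more can be done
```

The service box is in service mode and I handed the job in at about 25 s, with the key still holding the red button at half travel. Sign-off gives no verdict, so the results below come from my own checks.

- **Lock screw:** I took the blue key from its holder, set the blade in the slot and turned clockwise until the moment rose to about 0.45 N m at the stop. With the key out, the slot measured -0.506 rad and the green marks -0.503 rad, so it is at the stop.
- **Button:** The push settled at 7.2 N, where half travel should give 7 N. The blade height gives about 8 to 8.5 mm of travel, which agrees. The key was upright and still gripped, and the slot was still on the green marks.

**What disagreed:**
- **Screw position:** my first estimate of the screw centre was 1 to 2 mm off in y. This put up to 12 N of side load on the key while turning, so I shifted to relieve it.
- **Key rotation:** the gripper had to turn about 0.39 rad past the slot angle to reach the stop, more than the stated 0.15 rad of play. I did not find out why, but the key looked unmoved in the grip afterwards.
- **Bystanders:** the arm hid the capillary box and the marker in the last top view, so I could not recheck those two. I never worked near them, and the petri dishes looked unmoved.

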